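# Push the spacer row home and close the keeper

## Task

In the drilling fixture on the bench, push the row of four white spacer blocks along the channel as one train until all four sit tight together against the end stop, pushing from behind on the last block only. Then swing the dark steel keeper arm across the channel behind the row until it stops, and take the hand away. Nothing is to be picked up or lifted out of the channel, and the spare spacer, black knob and screwdriver beside the fixture are left where they lie.

Things in the scene. Friction and masses are not known exactly. Their poses are not given: they have to be found in the camera images.
- fixture: Drilling fixture bolted to the bench, turned any way: aluminium plate 310 x 120 x 8 mm with a channel along its x. Origin on the bench top, on the channel's centre line, mid-length; x points to the end stop, y to the keeper's side, z up. Plate x -155 to +155, y -43 to +77 mm; channel floor z = 8; two dark walls, 41 mm apart inside, 8 mm thick, tops at z = 16, x -150 to +125. Open at the -x end.
- stop_face (a point): Middle of the end stop's face, at x = +125 mm in the fixture's frame, 26 mm above the bench. Dark steel block 70 mm wide, top 42 mm above the bench. With the row home the spacers' origins lie at fixture x = 110, 80, 50, 20 mm and the last one's rear face at x = +5. At the start the first block stands 60 to 100 mm short of the stop.
- spacer_1: First in the row, nearest the end stop. White printed spacer block, 30 mm along the channel, 38 mm across it, 36 mm high, about 60 g, two small dark holes in its top. Origin at the centre of its underside, x along the channel towards the end stop, z up. It slides freely on the channel floor.
- spacer_2: Second in the row, touching the first. White printed spacer block, 30 mm along the channel, 38 mm across it, 36 mm high, about 60 g, two small dark holes in its top. Origin at the centre of its underside, x along the channel towards the end stop, z up. It slides freely on the channel floor.
- spacer_3: Third in the row, touching the second. White printed spacer block, 30 mm along the channel, 38 mm across it, 36 mm high, about 60 g, two small dark holes in its top. Origin at the centre of its underside, x along the channel towards the end stop, z up. It slides freely on the channel floor.
- spacer_4: Last in the row, farthest from the end stop; its rear face (15 mm behind its origin, away from the stop) is the one to push on. White printed spacer block, 30 mm along the channel, 38 mm across it, 36 mm high, about 60 g, two small dark holes in its top. Origin at the centre of its underside, x along the channel towards the end stop, z up. It slides freely on the channel floor.
- keeper (a joint): Keeper arm's angle, rad. 0: fully open beside the channel, pointing (fixture's frame) 0.5 rad outwards to +y from the -x direction. It grows as the arm swings anticlockwise seen from above, over the channel; at 2.07 it meets its own stop, square across and pointing to -y, 6 mm behind a row that is home. Starts at 0 to 0.35; friction (0.05 N m, 1 N at the tip) keeps it where left.
- keeper_pivot (a point): On the keeper's upright pivot axis, at x = -7, y = +55 mm in the fixture's frame, 29 mm above the bench. The keeper is a plain dark steel bar 12 mm wide reaching 85 mm from this axis, its underside 20 mm and top 38 mm above the bench, so it passes over the walls; round hub 22 mm across. It cannot close while the row is in its way.
- keeper_tip (a point): Middle of the free end face of the keeper arm, 85 mm from its pivot, 29 mm above the bench.
- spare_spacer: A fifth spacer, the same as those in the row (30 x 38 x 36 mm), standing loose on the bench beside the fixture on the side away from the keeper. Not part of the row; to be left alone. Origin at the centre of its underside.
- thumb_knob: Black round thumb knob, 38 mm across, 26 mm high, loose on the bench beside the fixture; to be left alone. Origin at the centre of its underside.
- screwdriver: Screwdriver 170 mm long lying on the bench beside the fixture; to be left alone. Origin near its middle, on the bench; its x axis runs along it.
Things that resemble listed ones, but are neither listed nor needed, are in the scene too. What is shaped like the spacer_4 but orange or pink is not meant.

How it is judged (in metres and radians):
On the way, in this order (a step that is already met when the one before it is completed fails the run):
1. the row of four is pushed home against the end stop (x of spacer_1 in the frame of fixture above 0.107 m and x of spacer_2 in the frame of fixture above 0.077 m and x of spacer_3 in the frame of fixture above 0.047 m and x of spacer_4 in the frame of fixture above 0.017 m and z of each of spacer_1, spacer_2, spacer_3, spacer_4 in the frame of fixture below 0.011 m and angle between each of spacer_1, spacer_2, spacer_3, spacer_4's own z axis and vertical below 0.1 rad), for 0.2 s.
2. the keeper is swung across behind the row to its stop (x of spacer_1 in the frame of fixture above 0.107 m and x of spacer_2 in the frame of fixture above 0.077 m and x of spacer_3 in the frame of fixture above 0.047 m and x of spacer_4 in the frame of fixture above 0.017 m and value of joint keeper above 1.97 rad), for 0.2 s.
At the end, for the whole second after the job is handed in: All four spacers stand flat in the channel, each within 3 mm of its place in a tight row against the end stop, at rest; the keeper is within 0.1 rad of its stop, across the channel behind them (all of step 2 and z of each of spacer_1, spacer_2, spacer_3, spacer_4 in the frame of fixture below 0.011 m and angle between each of spacer_1, spacer_2, spacer_3, spacer_4's own z axis and vertical below 0.1 rad and y of spacer_1 in the frame of fixture between -0.004 and 0.004 m and y of spacer_2 in the frame of fixture between -0.004 and 0.004 m and y of spacer_3 in the frame of fixture between -0.004 and 0.004 m and y of spacer_4 in the frame of fixture between -0.004 and 0.004 m and velocity of joint keeper below 0.05 rad/s and linear speed of each of spacer_1, spacer_2, spacer_3, spacer_4 below 0.01 m/s); the robot touches nothing.
It fails at once if a spacer of the row was lifted more than 6 mm off the channel floor or tipped over (z of any of spacer_1, spacer_2, spacer_3, spacer_4 in the frame of fixture above 0.014 m or angle between any of spacer_1, spacer_2, spacer_3, spacer_4's own z axis and vertical above 0.3 rad).
It fails at once if the fingers pushed on one of the first three spacers instead of on the last (contact force between the fingers and spacer_1 above 1 N or contact force between the fingers and spacer_2 above 1 N or contact force between the fingers and spacer_3 above 1 N).
It fails at once if the spare spacer, the knob or the screwdriver was moved more than 15 mm (distance of any of spare_spacer, thumb_knob, screwdriver from where it was at the start of the episode above 0.015 m).
It also fails if it takes over 51 s, if anything falls off the work surface, if the arm or the gripper's body presses on something with over 40 N, if the wrist force passes 120 N, or if a joint passes its speed limit or range.

## Robot

A 6-joint arm with a two-finger parallel gripper is mounted at the origin on the work surface. World frame = base frame: x ahead of the robot, y to its left, z up, the work surface at z = 0. Lengths are in m, angles in degrees, forces in N, time in s.
With the tool pointing down it reaches from about 0.375 to 0.9 m from the base axis. Payload 3.1 kg.
Tool frame: the origin (TCP) lies midway between the tips of the shut fingers; the grasp point (between the pads) lies grasp_offset behind it (grasp_offset is the distance from the TCP to the grasp point, in m); z points along the fingers, y is the direction in which the jaws open and shut (so a half turn about z gives the same grasp; the last joint's range is limited). The gripper opens to 87 mm and grips with 3 to 60 N. Pads are 19 mm wide; open, the fingers measure 117 mm over their backs; the gripper's body (75 mm by 190 mm) begins 51 mm behind the grasp point.
Start: joints at [-79.326, 30.224, 82.088, -0, 67.689, -10.227], TCP at [0.223, -0.584, 0.223] pointing down, gripper open.
Joint ranges: [-176.69, 176.69], [-43.24, 126.21], [12.49, 139.97], [-82, 262], [0, 151.66], [-163.58, 163.58]. Speed limits (degrees/s): [159.86, 159.86, 180, 180, 180, 180].

## Interface

Orientations are given as a 3x3 rotation matrix whose columns are the frame's x, y, z axes.
In Python, from station import get_state, grab_frame, camera_params, sign_off, grasp_offset gives the robot as it stands. The module is installed in compiled form; this text tells all that it offers.
- The arm moves only by the shell command python3 -m creep 'ROWS' [FORCE]. ROWS is a JSON object of lists of equal length, an entry for each row: "translation": the shift along the world's x, y, z in units of 40 mm (1.0 is 40 mm), a list of three; "roll": the turn about the world's z in units of 6 degrees (1.0 is 6 degrees); "fingers": the finger opening in mm, from 0 to 87. In form: {"translation": [[dx, dy, dz], ...], "roll": [roll, ...], "fingers": [fingers, ...]}. A call has exactly 5 rows; each row shifts and turns the commanded pose from where the row before left it; what a row does not reach is not made up. A row lasts 1/8 s, in which the tool goes at most 62.5 mm and 10.7 degrees, less where a joint would pass 70% of its speed; a pose out of reach is approached as far as the arm can. A call is refused whole if a number of a shift passes 1 or a number of a turn 1, either way. A call with a gripper value outside its range is refused whole. The fingers move at their own pace and stop on an object; FORCE is the grip in N (left out, the last holds). Time passes only in rows, so rows that do not move let the fingers close, or fill a call up. It gives the time, the measured TCP pose, the force and the opening at its end, in the units of the state.
- get_state(): the state, without advancing time (a new reading comes with each control period).
- grab_frame(name): name is "side" or "top"; returns the picture (480x640x3 uint8, red, green, blue); there is no depth.
- camera_params(name): a dict with "fovy" (degrees; the focal length in pixels is half the picture's height over the tangent of half this angle, whatever the lens; pixels are square), "cx", "cy" (the principal point, pixels), "distortion" ([k1, k2, p1, p2, k3] as OpenCV has them; the pictures are not rectified), "rvec" (rotation vector, rad) and "tvec" (3), from world to camera coordinates, as OpenCV has them. Camera axes: x right, y down, z forward; pixel columns grow to the right and rows downward; lengths in m; the calibration is good to about 2 mm. A picture is of the moment at which its call begins. camera_params takes no time and is no camera call.
- sign_off(): hands the job in, once; it reports no verdict.
The state is a dict: "t": time; "q": joint angles; "qd": joint speeds; "joint_torque": joint torques, N m; "position": TCP position; "tcp_rot": TCP orientation; "contact_force": force on the tool from outside, world axes, zero at the start; "ft_torque": the same for the moment, N m; "opening": finger opening in m.
Only numpy, scipy, OpenCV 4.12 (cv2) and the standard library are available. Lean on these libraries where they do the work, as an engineer would, in place of code of your own. Each camera call takes 0.05 s, during which the arm holds its last target.

## Working session

There is one attempt and no reset: what is moved stays moved. The work goes in short steps, Python scripts to look and compute and a shell command to move; the robot and the scene stay as the last step left them, time stands still between calls to the robot, and variables do not carry over. Pictures are saved under pics/ and viewed, and the job is handed in when it is done.

```bash
mkdir -p pics; python3 - <<'E'
from station import *
import cv2
for n in("top","side"):
    cv2.imwrite(f"pics/{n}0.png",grab_frame(n)[:,:,::-1]); print(n,camera_params(n))
s=get_state();print(s['t'],s['position'],s['tcp_rot'],s['opening'],grasp_offset() if callable(grasp_offset) else grasp_offset)
E
```

```text
top {'fovy': 49.44971936482813, 'cx': 320.59872491094984, 'cy': 245.46578322295068, 'distortion': array([-0.04695466,  0.        ,  0.        ,  0.        ,  0.        ]), 'rvec': array([ 2.11707319, -2.09563205,  0.18217204]), 'tvec': array([0.03525775, 0.56987147, 0.60531709])}
side {'fovy': 55.37883841991129, 'cx': 329.7159726374574, 'cy': 241.48255424860486, 'distortion': array([-0.00306576,  0.        ,  0.        ,  0.        ,  0.        ]), 'rvec': array([ 0.46331904, -2.75745855,  1.10067994]), 'tvec': array([0.58654393, 0.14550478, 0.59226012])}
0.1 [ 0.22287644 -0.58318241  0.22163256] [[ 9.34195743e-01  3.56760673e-01 -3.69564918e-04]
 [ 3.56760677e-01 -9.34193686e-01  1.99427116e-03]
 [ 3.66232309e-04 -1.99488586e-03 -9.99997943e-01]] 0.08685889905125799 0.0187
```

View pics/top0.png

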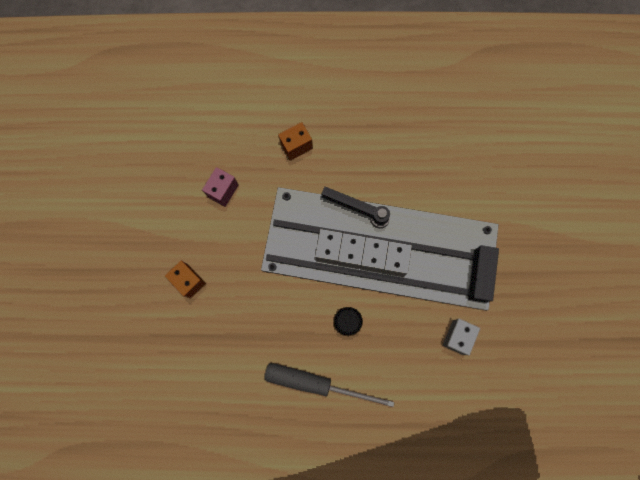

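View pics/side0.png

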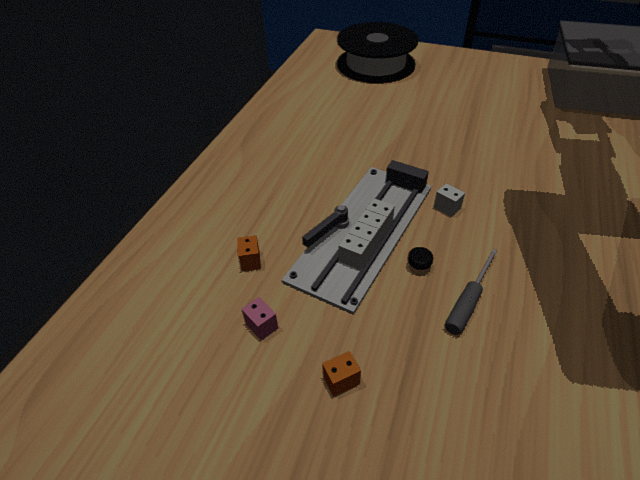

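The top view shows the fixture at about (265–498, 190–307). The stop is at right (484,273), the row at (318–410, 230–275), and the keeper hub at (381,215) with its tip near (324,194). I'll enlarge it to get precise points.

```bash
python3 - <<'E'
import cv2
im=cv2.imread("pics/top0.png")[180:315,255:510]
cv2.imwrite("pics/crop0.png",cv2.resize(cv2.convertScaleAbs(im,alpha=1.5),None,fx=3.1,fy=3.1,interpolation=cv2.INTER_CUBIC))
E
```

```text
(no output)
```

View pics/crop0.png

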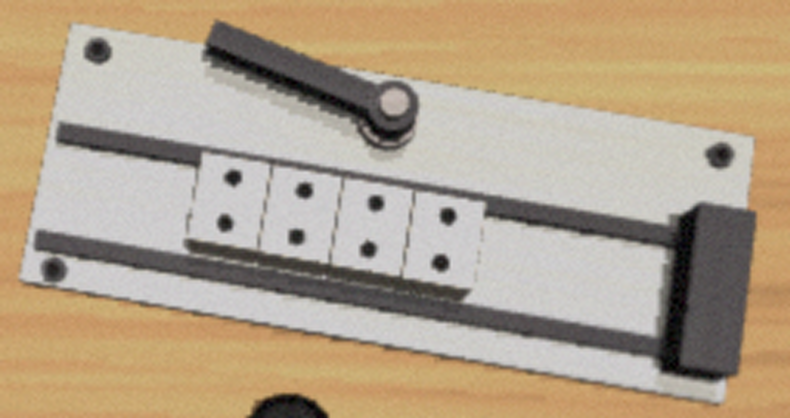

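```bash
cat > h.py <<'E'
import numpy as np,cv2
from station import *
from scipy.optimize import least_squares
def cam(n):
    c=camera_params(n);f=240/np.tan(np.radians(c['fovy']/2))
    return np.array([[f,0,c['cx']],[0,f,c['cy']],[0,0,1.]]),np.array(c['distortion']),np.array(c['rvec']),np.array(c['tvec'])
def proj(n,P):
    K,d,r,t=cam(n);return cv2.projectPoints(np.array(P,float),r,t,K,d)[0].reshape(-1,2)
def ray(n,uv,z):
    K,d,r,t=cam(n);R=cv2.Rodrigues(r)[0]
    out=[]
    for p in cv2.undistortPoints(np.array(uv,float).reshape(-1,1,2),K,d).reshape(-1,2):
        v=R.T@np.array([p[0],p[1],1]);o=-R.T@t;out.append(o+v*(z-o[2])/v[2])
    return np.array(out)
def F2W(p,P):
    P=np.atleast_2d(np.array(P,float));c,s=np.cos(p[2]),np.sin(p[2])
    return np.c_[p[0]+c*P[:,0]-s*P[:,1],p[1]+s*P[:,0]+c*P[:,1],P[:,2]]
def W2F(p,P):
    P=np.atleast_2d(P);c,s=np.cos(p[2]),np.sin(p[2]);d=P[:,:2]-np.array(p[:2])
    return np.c_[c*d[:,0]+s*d[:,1],-s*d[:,0]+c*d[:,1]]
E
python3 - <<'E'
from h import *
c=lambda L:np.array(L)/3.1+[255,180]
uv=c([(72,24),(753,137),(720,402),(20,282)])
P=np.array([(-155,77,8),(155,77,8),(155,-43,8),(-155,-43,8)])/1000
W=ray("top",uv,.008);print(W,[np.linalg.norm(W[i]-W[(i+1)%4]) for i in range(4)])
a=W[1]-W[0];th=np.arctan2(a[1],a[0])
r=least_squares(lambda p:(proj("top",F2W(p,P))-uv).ravel(),[*W.mean(0)[:2],th]);p=r.x
print("pose",p,np.degrees(p[2]),r.fun.round(2))
np.save("fix.npy",p)
g=lambda L,z:(W2F(p,ray("top",c(L),z))*1000).round(1).tolist()
print("row",g([(201,153),(190,240),(486,204),(470,290)],.044))
print("keeper tip, hub",g([(218,21),(205,50),(395,103)],.038))
print("stop",g([(695,203),(680,370)],.042))
print("knob,spare",W2F(p,ray("top",[(348,321)],.026))*1000,W2F(p,ray("top",[(463,338)],.036))*1000)
print("screw",W2F(p,ray("top",[(267,371),(392,404)],.01))*1000)
# side check
q=proj("side",F2W(p,P));print(q)
print(W2F(p,get_state()['position'][None]))
E
```

```text
[[ 0.66128281  0.10277294  0.008     ]
 [ 0.61095046 -0.20091873  0.008     ]
 [ 0.49385918 -0.18054674  0.008     ]
 [ 0.5433258   0.12222491  0.008     ]] [np.float64(0.30783432816900663), np.float64(0.11885027128907805), np.float64(0.30678595058203634), np.float64(0.11955014490240777)]
pose [ 0.56067645 -0.03630244 -1.73444364] -99.37630015457104 [-0.92 -0.43  0.6  -0.31  1.29  0.66 -1.03 -0.14]
row [[-83.2, 19.5], [-81.2, -17.9], [37.7, 18.2], [36.3, -18.7]]
keeper tip, hub [[-86.7, 79.7], [-89.9, 65.9], [-6.0, 56.4]]
stop [[123.9, 34.0], [126.1, -36.4]]
knob,spare [[-27.17890098 -89.98956636]] [[119.40630384 -86.6392627 ]]
screw [[-120.21924006 -171.53304325]
 [  46.48969232 -183.97305349]]
[[280.70144233 280.66923535]
 [370.32209604 167.22158719]
 [430.88421027 186.27259862]
 [353.27757148 312.57888824]]
[[ 0.59460711 -0.24419037]]
```

```bash
python3 - <<'E'
from h import *
c=lambda L:np.array(L)/3.1+[255,180]
P=np.array([(-155,77,8),(155,77,8),(155,-43,8),(-155,-43,8)])/1000
uv=c([(72,24),(753,137),(720,402),(20,282)])
p=np.load("fix.npy")
print("fix x,y axes",np.cos(p[2]),np.sin(p[2]))
T=F2W(p,[(-.125,0,.1),(-.125,0,.02),(-.004,0,.02),(-.06,.1,.02)]);print(T.round(4))
print((T[0]-get_state()['position'])/.04)
print(W2F(p,ray("top",[(296,141),(348,321)],.03))*1000)
E
python3 - <<'E'
import cv2
im=cv2.imread("pics/side0.png")[155:325,270:450]
cv2.imwrite("pics/crops0.png",cv2.resize(cv2.convertScaleAbs(im,alpha=1.5),None,fx=3.5,fy=3.5,interpolation=cv2.INTER_CUBIC))
E
```

```text
fix x,y axes -0.16291786224148158 -0.9866396354103486
[[ 0.581   0.087   0.1   ]
 [ 0.581   0.087   0.02  ]
 [ 0.5613 -0.0324  0.02  ]
 [ 0.6691  0.0066  0.02  ]]
[ 8.9541188  16.75524798 -3.04081411]
[[-138.69303299  140.53204479]
 [ -27.25280449  -90.21999785]]
```

View pics/crops0.png

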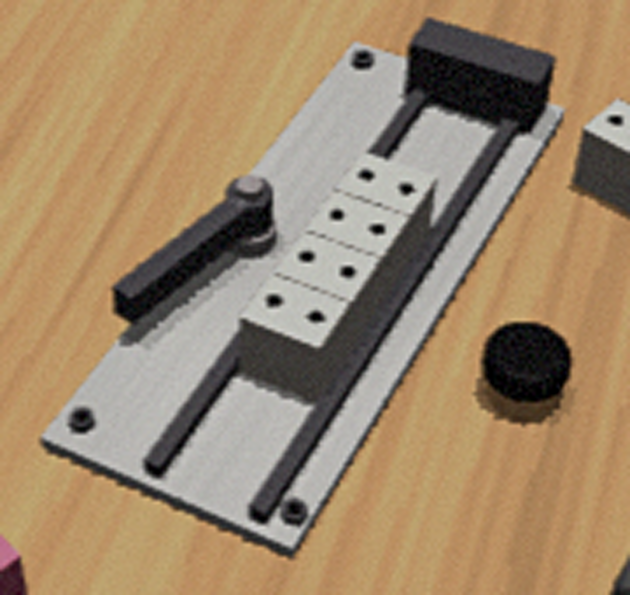

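The crop shows the plate corners at (42,441), (292,552), (354,43) and (564,108). The whole row is clear of the keeper. I'll fit the fixture pose from both cameras.

```bash
python3 - <<'E'
from h import *
P=np.array([(-155,77,8),(155,77,8),(155,-43,8),(-155,-43,8)])/1000
u1=np.array([(72,24),(753,137),(720,402),(20,282)])/3.1+[255,180]
u2=np.array([(42,441),(354,43),(564,108),(292,552)])/3.5+[270,155]
p=np.load("fix.npy")
r=least_squares(lambda p:np.r_[(proj("top",F2W(p,P))-u1).ravel(),(proj("side",F2W(p,P))-u2).ravel()],p);p=r.x
print(p,np.degrees(p[2]),r.fun.round(1));np.save("fix.npy",p)
T=F2W(p,[(-.125,0,.1)]);print(T,(T[0]-get_state()['position'])/.04)
E
```

```text
[ 0.56026411 -0.03641452 -1.73402181] -99.35213141194798 [-0.9 -0.1  0.7 -0.1  1.4  0.9 -1.   0.2 -1.  -0.3 -0.6 -0.1 -0.   0.4
  0.2 -0.1]
[[0.58057682 0.08692401 0.1       ]] [ 8.94250962 16.7526604  -3.04081411]
```

```bash
python3 -m creep '{"translation": [[0.6,1,0],[0.6,1,0],[0.6,1,0],[0.6,1,0],[0.6,1,0]], "roll": [1,1,1,1,1], "fingers": [0,0,0,0,0]}' 20
python3 -m creep '{"translation": [[0.6,1,0],[0.6,1,0],[0.6,1,0],[0.6,1,0],[0.6,1,0]], "roll": [1,1,1,1,0.95], "fingers": [0,0,0,0,0]}'
python3 -m creep '{"translation": [[0.5,1,-0.3],[0.5,1,-0.3],[0.5,1,-0.4],[0.5,1,-0.4],[0.5,1,-0.5]], "roll": [0,0,0,0,0], "fingers": [0,0,0,0,0]}'
```

```text
t: 0.72
position: [0.3434, -0.3823, 0.2222]
tcp_rot: [[0.628, 0.778, -0.0], [0.778, -0.628, 0.001], [0.0, -0.001, -1.0]]
contact_force: [0.4, 0.1, 0.6]
opening: 0.0449
t: 1.35
position: [0.4634, -0.1824, 0.2223]
tcp_rot: [[0.16, 0.987, -0.0], [0.987, -0.16, 0.0], [0.0, -0.0, -1.0]]
contact_force: [-0.3, 0.2, -0.4]
opening: 0.0014
t: 1.98
position: [0.5636, 0.0175, 0.146]
tcp_rot: [[0.163, 0.987, 0.0], [0.987, -0.163, -0.0], [-0.0, 0.0, -1.0]]
contact_force: [0.8, -0.3, -0.5]
opening: 0.0006
```

```bash
python3 - <<'E'
from h import *
p=np.load("fix.npy");s=get_state();print(s['t'],s['position'],W2F(p,s['position'][None])*1000,s['q'],s['opening'],s['contact_force'])
y=s['tcp_rot'][:,1];print(np.degrees(np.arctan2(y[1],y[0])),np.degrees(p[2])+90)
T=F2W(p,[(-.120,0,.02)]);print((T[0]-s['position'])/.04)
E
```

```text
1.975 [0.5636488  0.01748794 0.14595687] [[-53.73602524  -5.41954053]] [-9.57125819e+00  3.13602195e+01  9.51791051e+01 -8.24194644e-03
  5.34398335e+01 -1.71019272e-01] 0.00064301864170092 [ 0.81026191 -0.27535534 -0.47039064]
-9.395329458184639 -9.35213141194798
[ 0.40288778  1.61256319 -3.14892168]
```

```bash
python3 -m creep '{"translation": [[0.2,0.8,0],[0.2,0.8,0],[0,0,-0.8],[0,0,-0.8],[0,0,-0.5]], "roll": [0,0,0,0,0], "fingers": [0,0,0,0,0]}'
python3 - <<'E'
from h import *
a=grab_frame("top")[150:330,230:510,::-1];b=grab_frame("side")[130:340,200:480,::-1]
cv2.imwrite("pics/m1.png",cv2.convertScaleAbs(cv2.resize(np.vstack([a,b]),None,fx=1.5,fy=1.5,interpolation=cv2.INTER_CUBIC),alpha=1.5))
E
```

```text
t: 2.6
position: [0.5778, 0.0805, 0.0607]
tcp_rot: [[0.163, 0.987, -0.003], [0.987, -0.163, 0.0], [-0.0, -0.003, -1.0]]
contact_force: [-0.5, 0.0, -0.4]
opening: 0.0004
```

View pics/m1.png

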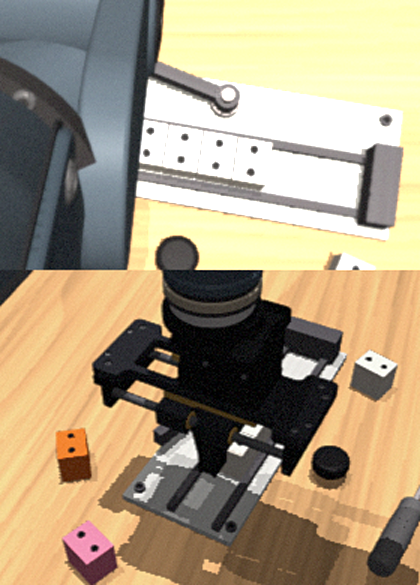

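The side view shows the shut fingers over the channel's centre line, behind the row. I'll descend in place.

```bash
python3 -m creep '{"translation": [[0.05,0.05,-0.4],[0,0,-0.4],[0,0,-0.2],[0,0,0],[0,0,0]], "roll": [0,0,0,0,0], "fingers": [0,0,0,0,0]}'
python3 - <<'E'
from h import *
p=np.load("fix.npy");s=get_state();print(s['t'],s['position'],W2F(p,s['position'][None])*1000,s['contact_force'])
b=grab_frame("side")[130:340,200:480,::-1]
cv2.imwrite("pics/m2.png",cv2.convertScaleAbs(cv2.resize(b,None,fx=2.5,fy=2.5,interpolation=cv2.INTER_CUBIC),alpha=2))
E
```

```text
t: 3.32
position: [0.5813, 0.0821, 0.0228]
tcp_rot: [[0.163, 0.987, 0.001], [0.987, -0.163, -0.0], [0.0, 0.001, -1.0]]
contact_force: [-0.3, -0.1, -0.5]
opening: -0.0001
3.325 [0.58128231 0.08212854 0.0228115 ] [[-120.38291207    1.47538357]] [-0.26429166 -0.0706516  -0.54739023]
```

View pics/m2.png

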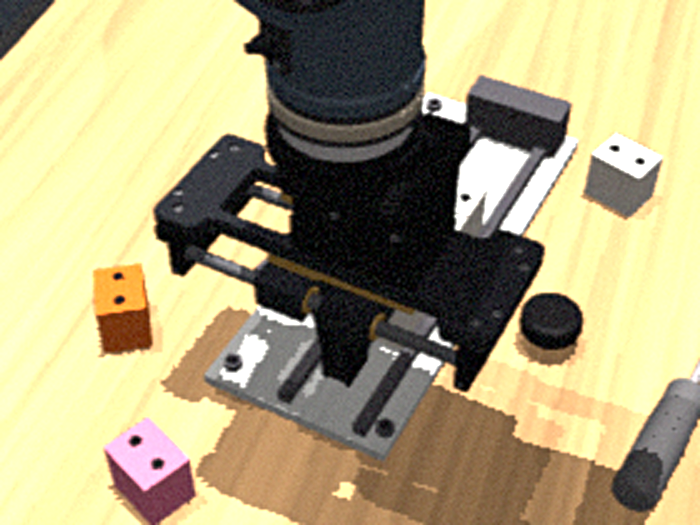

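```bash
python3 -m creep '{"translation": [[-0.06,-0.19,0],[-0.03,-0.2,0],[-0.03,-0.15,0],[-0.02,-0.1,0],[-0.02,-0.1,0]], "roll": [0,0,0,0,0], "fingers": [0,0,0,0,0]}'
python3 -m creep '{"translation": [[-0.02,-0.1,0],[-0.03,-0.15,0],[-0.03,-0.2,0],[-0.03,-0.2,0],[-0.03,-0.2,0]], "roll": [0,0,0,0,0], "fingers": [0,0,0,0,0]}'
python3 - <<'E'
from h import *
p=np.load("fix.npy");s=get_state();print(s['t'],W2F(p,s['position'][None])*1000,s['contact_force'])
a=grab_frame("top")[150:330,230:510,::-1]
cv2.imwrite("pics/m3.png",cv2.convertScaleAbs(cv2.resize(a,None,fx=2.5,fy=2.5,interpolation=cv2.INTER_CUBIC),alpha=1.3))
E
```

```text
t: 4.0
position: [0.5747, 0.0526, 0.0226]
tcp_rot: [[0.164, 0.986, 0.0], [0.986, -0.164, 0.001], [0.001, 0.0, -1.0]]
contact_force: [0.8, 2.7, 0.1]
opening: 0.0003
t: 4.62
position: [0.5689, 0.018, 0.0226]
tcp_rot: [[0.164, 0.987, 0.0], [0.987, -0.164, 0.0], [0.0, 0.0, -1.0]]
contact_force: [0.5, 3.0, 2.1]
opening: -0.0002
4.625 [[-55.09918517  -0.29295624]] [0.47883103 2.98495108 2.08741826]
```

View pics/m3.png

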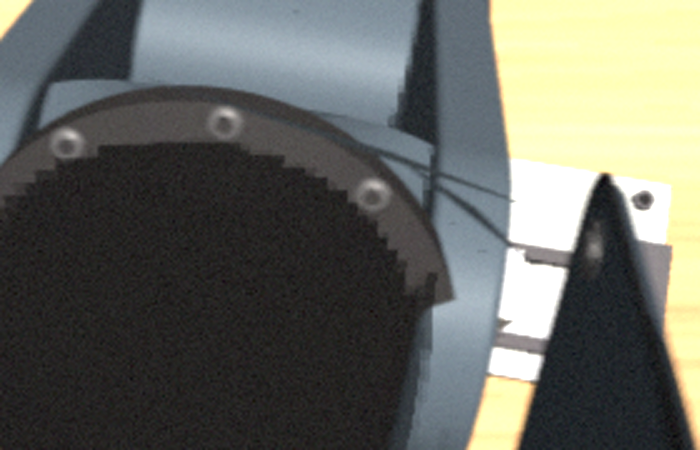

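The arm hides the row in the top view. The 3 N push force says the train is moving, so I'll continue and slow down near home.

```bash
python3 -m creep '{"translation": [[-0.03,-0.2,0],[-0.03,-0.2,0],[-0.03,-0.2,0],[-0.03,-0.2,0],[-0.02,-0.12,0]], "roll": [0,0,0,0,0], "fingers": [0,0,0,0,0]}'
python3 -m creep '{"translation": [[-0.01,-0.06,0],[-0.01,-0.06,0],[-0.01,-0.05,0],[-0.01,-0.05,0],[-0.01,-0.04,0]], "roll": [0,0,0,0,0], "fingers": [0,0,0,0,0]}'
python3 - <<'E'
from h import *
p=np.load("fix.npy");s=get_state();print(s['t'],W2F(p,s['position'][None])*1000,s['contact_force'])
E
```

```text
t: 5.3
position: [0.5633, -0.0188, 0.0226]
tcp_rot: [[0.164, 0.987, -0.0], [0.987, -0.164, 0.0], [0.0, -0.0, -1.0]]
contact_force: [-0.2, 2.9, 1.3]
opening: 0.0003
t: 5.92
position: [0.5614, -0.0287, 0.0225]
tcp_rot: [[0.163, 0.987, 0.0], [0.987, -0.163, -0.0], [-0.0, 0.0, -1.0]]
contact_force: [-0.3, 2.8, 1.4]
opening: 0.0008
5.925 [[-7.80466423 -0.10644806]] [-0.26538339  2.81291445  1.38406053]
```

```bash
python3 -m creep '{"translation": [[-0.01,-0.04,0],[-0.01,-0.04,0],[0,-0.04,0],[0,-0.03,0],[0,0,0]], "roll": [0,0,0,0,0], "fingers": [0,0,0,0,0]}'
```

```text
t: 6.55
position: [0.5607, -0.0318, 0.0226]
tcp_rot: [[0.165, 0.986, 0.0], [0.986, -0.165, 0.004], [0.004, -0.0, -1.0]]
contact_force: [2.4, 13.8, 2.9]
opening: 0.0006
```

The force rose to 14 N at x of about -4.7 mm, where I expected home. I'll hold briefly, then back straight out, lift and check.

```bash
python3 -m creep '{"translation": [[0,0,0],[0,0,0],[0.02,0.1,0],[0.05,0.3,0],[0.05,0.3,0]], "roll": [0,0,0,0,0], "fingers": [0,0,0,0,0]}'
python3 -m creep '{"translation": [[0.1,0.6,0.4],[0.2,0.8,0.8],[0.2,1,0.6],[0.2,1,0],[0.2,1,0]], "roll": [0,0,0,0,0], "fingers": [0,0,0,0,0]}'
python3 -m creep '{"translation": [[0.2,1,0],[0.2,0.5,0],[0,0,0],[0,0,0],[0,0,0]], "roll": [0,0,0,0,0], "fingers": [0,0,0,0,0]}'
python3 - <<'E'
from h import *
p=np.load("fix.npy");s=get_state();print(s['t'],s['position'],W2F(p,s['position'][None])*1000,s['contact_force'])
im=grab_frame("top")[180:315,255:510,::-1]
cv2.imwrite("pics/m4.png",cv2.resize(cv2.convertScaleAbs(im,alpha=1.3),None,fx=3.1,fy=3.1,interpolation=cv2.INTER_CUBIC))
E
```

```text
t: 7.18
position: [0.5654, -0.0064, 0.0224]
tcp_rot: [[0.164, 0.987, -0.0], [0.987, -0.164, -0.0], [-0.0, -0.0, -1.0]]
contact_force: [-0.7, -0.2, -0.1]
opening: 0.0003
t: 7.8
position: [0.6016, 0.171, 0.0951]
tcp_rot: [[0.163, 0.987, 0.001], [0.987, -0.163, -0.0], [-0.0, 0.001, -1.0]]
contact_force: [0.2, -0.2, 0.8]
opening: 0.0001
t: 8.43
position: [0.617, 0.2282, 0.0944]
tcp_rot: [[0.165, 0.986, -0.001], [0.986, -0.165, -0.0], [-0.001, -0.001, -1.0]]
contact_force: [0.3, 0.5, -0.2]
opening: 0.0003
8.425 [0.61698204 0.22815002 0.09443759] [[-270.26477656   12.97187247]] [ 0.28574045  0.47493216 -0.18968405]
```

View pics/m4.png

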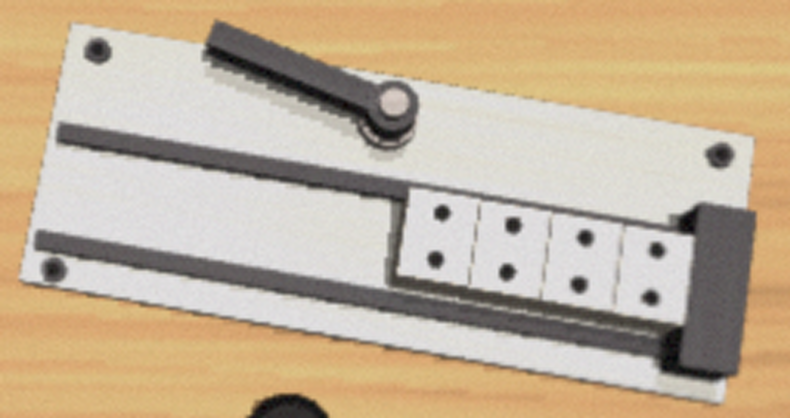

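The row is home: all four blocks are tight, the front one meets the stop at (690,270), and the rear edge is at (405,230). The keeper hasn't moved. Next I'll work out the swing path.

```bash
python3 - <<'E'
from h import *
p=np.load("fix.npy");s=get_state()
c=lambda L:np.array(L)/3.1+[255,180]
print((W2F(p,ray("top",c([(408,187),(395,276)]),.044))*1000).round(1))
def ctr(th,r,extra=0):
    f=np.radians(180-28.65)+th;a=np.array([np.cos(f),np.sin(f)]);t=np.array([-a[1],a[0]])
    h=9.5*abs(t[0])+15*abs(t[1])
    return np.array([-7,55])+r*a-(6+h+extra)*t
prev=s['position'][:2];
for th,r,e in [(.28,60,14),(.28,60,4)]+[(x,60,0) for x in np.arange(.3,2.01,.1)]+[(2.03,60,0),(2.07,60,0),(2.07,60,-2)]:
    f=ctr(th,r,e);w=F2W(p,[[*f/1000,0]])[0,:2];print(round(th,2),f.round(1),w.round(4),((w-prev)/.04).round(2));prev=w
E
```

```text
[[  4.4  20.2]
 [  4.8 -17.8]]
0.28 [-57.5 103.9] [0.6722 0.0035] [ 1.38 -5.62]
0.28 [-59.7  94.2] [0.6629 0.0072] [-0.23  0.09]
0.3 [-61.3  89.1] [0.6581 0.0096] [-0.12  0.06]
0.4 [-64.5  82.8] [0.6524 0.0138] [-0.14  0.1 ]
0.5 [-67.  76.] [0.6461 0.0173] [-0.16  0.09]
0.6 [-68.9  70.8] [0.6413 0.0201] [-0.12  0.07]
0.7 [-70.3  65.2] [0.636  0.0223] [-0.13  0.06]
0.8 [-71.2  59.4] [0.6304 0.0241] [-0.14  0.05]
0.9 [-71.4  53.3] [0.6245 0.0254] [-0.15  0.03]
1.0 [-71.   47.1] [0.6182 0.026 ] [-0.16  0.02]
1.1 [-69.9  40.7] [0.6118 0.026 ] [-0.16 -0.  ]
1.2 [-68.1  34.4] [0.6053 0.0252] [-0.16 -0.02]
1.3 [-65.5  28.2] [0.5987 0.0236] [-0.16 -0.04]
1.4 [-62.1  22.2] [0.5922 0.0213] [-0.16 -0.06]
1.5 [-58.   16.5] [0.5859 0.0182] [-0.16 -0.08]
1.6 [-53.2  11.2] [0.5799 0.0142] [-0.15 -0.1 ]
1.7 [-47.7   6.4] [0.5744 0.0096] [-0.14 -0.12]
1.8 [-41.5   2.3] [0.5693 0.0042] [-0.13 -0.13]
1.9 [-34.9  -1.1] [ 0.5649 -0.0019] [-0.11 -0.15]
2.0 [-27.7  -3.7] [ 0.5611 -0.0084] [-0.09 -0.16]
2.03 [-25.5  -4.3] [ 0.5602 -0.0105] [-0.02 -0.05]
2.07 [-22.6  -5. ] [ 0.559  -0.0133] [-0.03 -0.07]
2.07 [-20.6  -5. ] [ 0.5587 -0.0153] [-0.01 -0.05]
```

```bash
python3 -m creep '{"translation": [[0.3,-1,0],[0.3,-1,0],[0.3,-1,0],[0.3,-1,0],[0.3,-1,0]], "roll": [0,0,0,0,0], "fingers": [0,0,0,0,0]}'
python3 -m creep '{"translation": [[0,-0.64,0],[0,0,-0.7],[0,0,-0.7],[0,0,-0.34],[0,0,0]], "roll": [0,0,0,0,0], "fingers": [0,0,0,0,0]}'
python3 - <<'E'
from h import *
p=np.load("fix.npy");s=get_state();print(s['t'],s['position'],W2F(p,s['position'][None])*1000,s['contact_force'])
b=grab_frame("side")[130:340,200:480,::-1]
cv2.imwrite("pics/m5.png",cv2.convertScaleAbs(cv2.resize(b,None,fx=2.5,fy=2.5,interpolation=cv2.INTER_CUBIC),alpha=2))
E
```

```text
t: 9.1
position: [0.6774, 0.0271, 0.0946]
tcp_rot: [[0.165, 0.986, -0.0], [0.986, -0.165, -0.0], [-0.0, -0.0, -1.0]]
contact_force: [0.4, 0.3, -0.7]
opening: 0.0005
t: 9.72
position: [0.6765, 0.0035, 0.024]
tcp_rot: [[0.164, 0.986, -0.002], [0.986, -0.164, 0.0], [-0.0, -0.002, -1.0]]
contact_force: [-0.0, -0.2, 0.1]
opening: 0.0006
9.725 [0.67648133 0.00347372 0.02395329] [[-58.24354702 108.19058547]] [-0.01308094 -0.18146471  0.09624897]
```

View pics/m5.png

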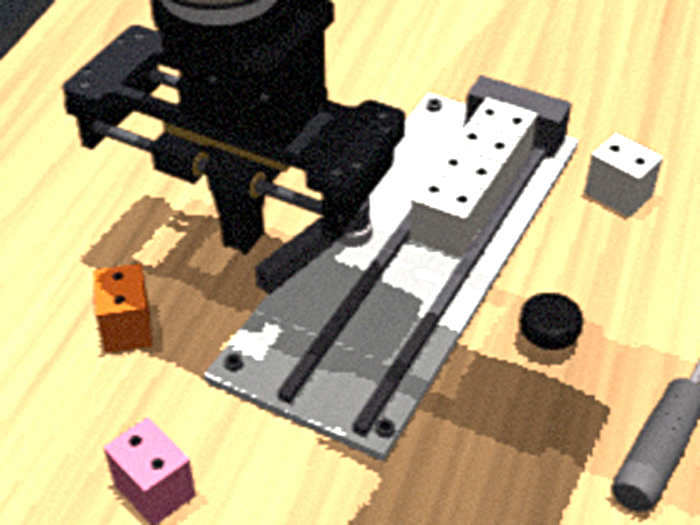

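The fingers are down outside the keeper with the row behind, and the tip is at (262,275). I'll start the swing.

```bash
python3 -m creep '{"translation": [[-0.2,0.08,0],[-0.2,0.08,0],[-0.1,0.05,0],[-0.12,0.09,0],[-0.15,0.1,0]], "roll": [0,0,0,0,0], "fingers": [0,0,0,0,0]}'
python3 -m creep '{"translation": [[-0.13,0.07,0],[-0.13,0.06,0],[-0.14,0.05,0],[-0.15,0.03,0],[-0.16,0.02,0]], "roll": [0,0,0,0,0], "fingers": [0,0,0,0,0]}'
python3 - <<'E'
from h import *
p=np.load("fix.npy");s=get_state();print(s['t'],s['position'],W2F(p,s['position'][None])*1000,s['contact_force'])
b=grab_frame("side")[130:340,200:480,::-1]
cv2.imwrite("pics/m6.png",cv2.convertScaleAbs(cv2.resize(b,None,fx=2.5,fy=2.5,interpolation=cv2.INTER_CUBIC),alpha=2))
E
```

```text
t: 10.4
position: [0.6468, 0.0198, 0.0253]
tcp_rot: [[0.163, 0.987, 0.001], [0.987, -0.163, -0.0], [-0.0, 0.001, -1.0]]
contact_force: [0.4, -0.1, 0.1]
opening: 0.0004
t: 11.02
position: [0.6179, 0.029, 0.0249]
tcp_rot: [[0.163, 0.987, 0.0], [0.987, -0.163, 0.0], [0.0, 0.0, -1.0]]
contact_force: [0.9, -1.0, 0.2]
opening: 0.0004
11.025 [0.61787402 0.02904447 0.02493963] [[-73.95063727  46.20697746]] [ 0.87828501 -1.03926502  0.24159278]
```

View pics/m6.png

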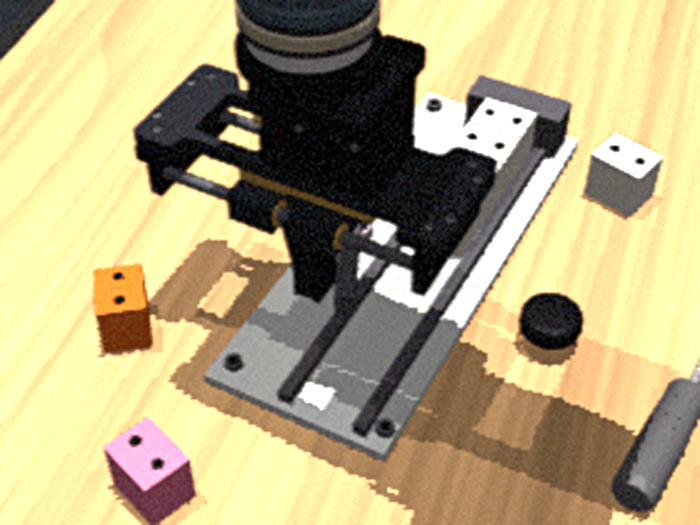

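The keeper is swinging ahead of the fingers, with its tip at (345,310) and about 1 N of force. I'll continue.

```bash
python3 -m creep '{"translation": [[-0.16,-0.04,0],[-0.16,-0.04,0],[-0.16,-0.06,0],[-0.16,-0.07,0],[-0.16,-0.08,0]], "roll": [0,0,0,0,0], "fingers": [0,0,0,0,0]}'
python3 -m creep '{"translation": [[-0.15,-0.1,0],[-0.14,-0.12,0],[-0.13,-0.13,0],[-0.1,-0.14,0],[-0.06,-0.1,0]], "roll": [0,0,0,0,0], "fingers": [0,0,0,0,0]}'
python3 - <<'E'
from h import *
p=np.load("fix.npy");s=get_state();print(s['t'],s['position'],W2F(p,s['position'][None])*1000,s['contact_force'])
b=grab_frame("side")[130:340,200:480,::-1]
cv2.imwrite("pics/m7.png",cv2.convertScaleAbs(cv2.resize(b,None,fx=2.5,fy=2.5,interpolation=cv2.INTER_CUBIC),alpha=2))
E
```

```text
t: 11.7
position: [0.5859, 0.0171, 0.025]
tcp_rot: [[0.163, 0.987, 0.0], [0.987, -0.163, -0.0], [0.0, 0.0, -1.0]]
contact_force: [0.4, -0.2, 0.3]
opening: 0.0006
t: 12.32
position: [0.5626, -0.0066, 0.0249]
tcp_rot: [[0.164, 0.987, -0.0], [0.987, -0.164, 0.0], [0.0, -0.0, -1.0]]
contact_force: [0.8, 0.9, -0.8]
opening: 0.0001
12.325 [ 0.56258113 -0.00662629  0.02491856] [[-29.76881562  -2.5544205 ]] [ 0.8176242  0.9053487 -0.7560666]
```

View pics/m7.png

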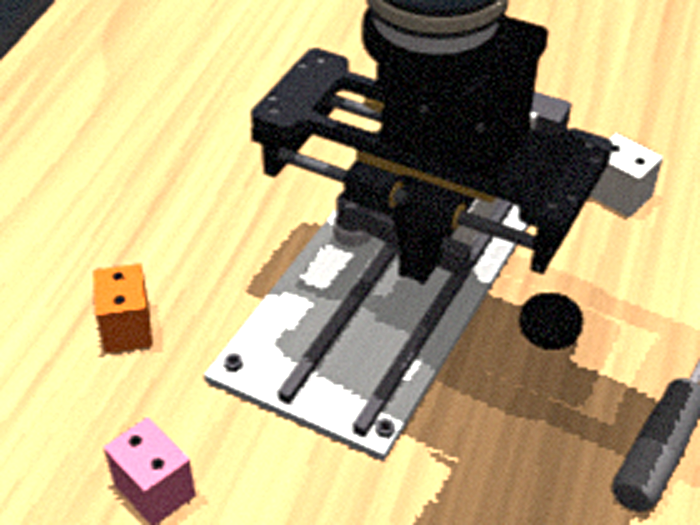

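Now the keeper lies nearly across, with its tip at about (458,255). I'll close the last few millimetres slowly along +x, watching the force.

```bash
python3 -m creep '{"translation": [[-0.02,-0.05,0],[-0.01,-0.05,0],[-0.01,-0.04,0],[-0.01,-0.03,0],[0,0,0]], "roll": [0,0,0,0,0], "fingers": [0,0,0,0,0]}'
python3 -m creep '{"translation": [[0,-0.03,0],[0,-0.03,0],[0,-0.03,0],[0,0,0],[0,0,0]], "roll": [0,0,0,0,0], "fingers": [0,0,0,0,0]}'
```

```text
t: 13.0
position: [0.561, -0.0131, 0.0249]
tcp_rot: [[0.163, 0.987, -0.0], [0.987, -0.163, -0.0], [-0.0, 0.0, -1.0]]
contact_force: [0.2, 1.0, -0.4]
opening: 0.0006
t: 13.62
position: [0.5609, -0.0138, 0.025]
tcp_rot: [[0.165, 0.986, 0.0], [0.986, -0.165, 0.004], [0.004, -0.001, -1.0]]
contact_force: [0.9, 10.6, 0.3]
opening: 0.0006
```

The 10.6 N reading shows the keeper is on its stop, near the expected position. I'll back off along -x, lift clear and look.

```bash
python3 -m creep '{"translation": [[0,0,0],[0.02,0.1,0],[0.05,0.3,0],[0.1,0.6,0],[0.1,0.6,0.5]], "roll": [0,0,0,0,0], "fingers": [0,0,0,0,0]}'
python3 -m creep '{"translation": [[0.1,0.8,0.8],[0.2,1,0.8],[0.2,1,0.3],[0.2,1,0],[0.2,1,0]], "roll": [0,0,0,0,0], "fingers": [0,0,0,0,0]}'
python3 -m creep '{"translation": [[0.2,0.8,0],[0,0,0],[0,0,0],[0,0,0],[0,0,0]], "roll": [0,0,0,0,0], "fingers": [0,0,0,0,0]}'
python3 - <<'E'
from h import *
p=np.load("fix.npy");s=get_state();print(s['t'],s['position'],s['contact_force'])
t=grab_frame("top")[:,:,::-1];cv2.imwrite("pics/m8t.png",t)
cv2.imwrite("pics/m8.png",cv2.resize(cv2.convertScaleAbs(t[180:360,255:510],alpha=1.3),None,fx=3.1,fy=3.1,interpolation=cv2.INTER_CUBIC))
E
```

```text
t: 14.25
position: [0.571, 0.048, 0.044]
tcp_rot: [[0.164, 0.986, -0.003], [0.986, -0.164, -0.0], [-0.001, -0.003, -1.0]]
contact_force: [-0.0, 0.4, 1.6]
opening: 0.0004
t: 14.88
position: [0.6082, 0.2409, 0.1215]
tcp_rot: [[0.163, 0.987, 0.001], [0.987, -0.163, -0.0], [-0.0, 0.001, -1.0]]
contact_force: [-0.1, -0.5, -0.2]
opening: 0.0006
t: 15.5
position: [0.6158, 0.2703, 0.121]
tcp_rot: [[0.165, 0.986, -0.0], [0.986, -0.165, -0.0], [-0.0, -0.0, -1.0]]
contact_force: [0.2, -0.4, -1.2]
opening: 0.0005
15.5 [0.61579723 0.27027096 0.12097038] [ 0.21272964 -0.3975721  -1.22059493]
```

View pics/m8.png

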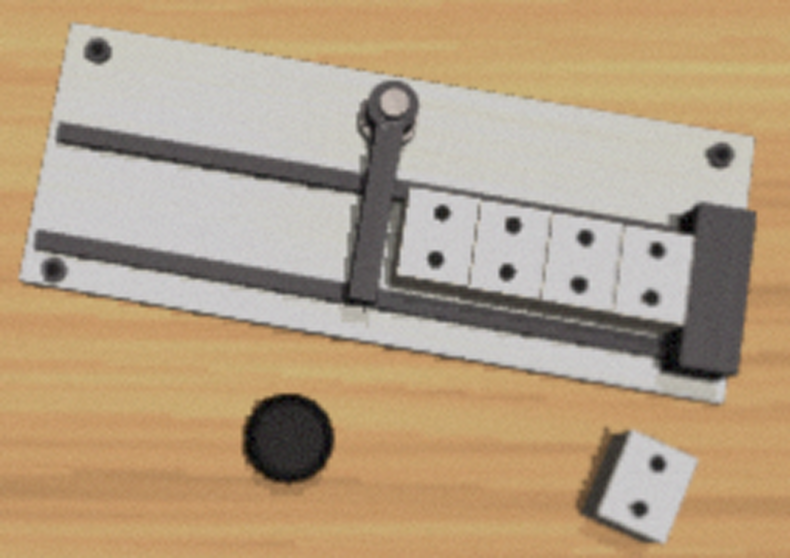

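The keeper now lies square across behind the row, with its hub at (395,101) and tip at (361,301). The row is tight against the stop. I'll check the angle in numbers, and the bystanders.

```bash
python3 - <<'E'
from h import *
p=np.load("fix.npy");c=lambda L:np.array(L)/3.1+[255,180]
w=W2F(p,ray("top",c([(395,101),(361,301)]),.038))*1000
d=w[1]-w[0];print(w.round(1),"theta",np.radians(np.degrees(np.arctan2(d[1],d[0]))%360-151.35))
a=cv2.imread("pics/top0.png").astype(int);b=cv2.imread("pics/m8t.png").astype(int)
d=cv2.GaussianBlur(np.abs(a-b).max(2).astype(np.float32),(5,5),0)
for n,(x0,x1,y0,y1) in dict(knob=(325,370,300,342),spare=(440,490,312,362),driver=(258,400,358,410)).items():
    print(n,d[y0:y1,x0:x1].max().round(1))
E
```

```text
[[ -6.3  57.7]
 [ -7.1 -29.6]] theta 2.060954147273368
knob 20.9
spare 20.9
driver 21.0
```

```bash
python3 -c "
from station import *
print(sign_off())"
```

```text
the job is handed in; nothing more can be done
None
```

I pushed the row of four home from behind spacer_4, swung the keeper across to its stop, withdrew the hand and handed the job in at about 15.6 s. No verdict was given.

- **Row:** the push force rose from 3 N to 14 N when the row met the stop. In the picture the blocks are tight against it, with the rear face at x ≈ +4.4 to +4.8 mm (nominal +5).
- **Keeper:** it met its stop at 10.6 N. The picture gives an angle of 2.06 rad (stop at 2.07).
- **Bystanders:** the knob, spare spacer and screwdriver show only small, even brightness differences from the first picture, with no sign of movement.
- **Hand:** it was well clear of everything, with only sensor noise on the force reading.

No check failed. The one small disagreement was the fixture plate, which measured about 1% short in the top camera (307 mm instead of 310 mm). That is within the stated calibration error, and fitting both cameras together gave a consistent fixture pose.

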